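Open the blue-tabbed reagent bottle for pipetting

ROBOT

A 6-joint arm with a two-finger parallel gripper is mounted at the origin on the work surface. World frame = base frame: x ahead of the robot, y to its left, z up, the work surface at z = 0. Lengths are in mm, angles in rad, forces in N, time in s.
With the tool pointing down it reaches from about 275 to 1000 mm from the base axis. Payload 8.4 kg.
Tool frame: the origin (TCP) lies at the very end of the fingers, on their centre line; the grasp point (between the pads) lies 19 mm behind it; z points along the fingers, y is the line along which they close (so a half turn about z gives the same grasp; the last joint's range is limited). The gripper opens to 85 mm and grips with 20 to 120 N. Pads are 22 mm wide; open, the fingers measure 114 mm over their backs; the gripper's body (76 mm by 85 mm) begins 54 mm behind the grasp point. The pads swing forward as they close: fully open they stand 13 mm farther back than shut.
Start: joints at [1.135, 0.353, 1.633, -0, 1.155, -0.002], TCP at [262.7, 567.112, 231.281] pointing down, gripper open.
Joint ranges: [-2.63, 2.63], [-0.92, 2.1], [0.06, 2.66], [-1.3, 4.44], [0, 2.69], [-3.02, 3.02]. Speed limits (rad/s): [2.22, 2.22, 2.79, 3.14, 3.14, 3.14].

INTERFACE

Orientations are given as [roll, pitch, yaw] about the fixed x, y, z axes, in that order (R = Rz(yaw) Ry(pitch) Rx(roll)).
In Python, from rig import r, vision gives the robot as it stands. The module is installed in compiled form; this text tells all that it offers.
- The arm moves only by the tool play_rows, never from a script. Its argument "steps" is a list of rows, each an object with "delta_pos": the shift along the tool's x, y, z in cm, a list of three; "yaw": the turn about the tool's z in rad; "jaw": the opening in per cent of the stroke, from 0 (shut) to 100 (fully open). A call has exactly 8 rows; each row is the pose to reach, as a shift and turn from the pose commanded when the call began, along the tool's axes at that moment; what a row does not reach only later rows make up. A row lasts 1/10 s, in which the tool goes at most 50 mm and 8.59 degrees, less where a joint would pass 70% of its speed; a pose out of reach is approached as far as the arm can. A call with a gripper value outside its range is refused whole. The fingers move at their own pace and stop on an object; "grip_force" is the grip in N (left out, the last holds). Time passes only in rows, so rows that repeat a pose let the fingers close, or fill a call up. It gives the time, the measured TCP pose, the force, the opening and the grip force at its end, in the units of the state.
- r.sense(): the state, without advancing time (a new reading comes with each control period).
- vision.grab_frame(name): name is "scene" or "top" or "wrist"; returns (picture, depth): 480x640x3 uint8, red, green, blue; 480x640 float32, mm along the optical axis (not along the pixel's ray), 0 where there is no reading.
- vision.calibration(name): a dict with "mtx" (3x3 intrinsics, pixels), "extrinsics" (4x4, takes a point from camera to world coordinates). Camera axes: x right, y down, z forward; pixel columns grow to the right and rows downward; lengths in mm; the calibration is good to about 2 mm. A picture is of the moment at which its call begins: read the wrist's pose just before it. calibration takes no time and is no camera call; for the wrist camera it gives the pose at the moment of the call.
- r.sign_off(): hands the job in; it is judged then, once.
Trained networks look in the newest picture that a camera, given by its name, has taken for a name from the list of things; names that differ only in an ending like _2 or _b are one class to them, and where a whole thing is asked for, a point or a joint stands for the part that bears it (a point fixed in the world has none). Each returns a list of dicts, best first, with "conf" (0 to 1); they miss things now and then, are a little off and sometimes report something else, mostly with a low value. They report only what shows in the picture. A call takes as long as a camera call. They do not tell look-alikes from the thing itself.
- vision.cut_out(camera, thing): "region" (480x640 bool, what is visible of it) and "uv" ([column, row] in pixels, amid what is visible of it).
- vision.landmark_of(camera, thing): "uv" ([column, row] in pixels: a listed point, or the origin of a listed thing).
The state is a dict: "clock": time; "qpos": joint angles; "qvel": joint speeds; "joint_efforts": joint torques, N m; "eef_pos": TCP position; "tcp_rot": TCP orientation; "contact_force": force on the tool from outside, world axes, zero at the start; "wrist_torque": the same for the moment, N m; "opening": opening from 0.0 (shut) to 1.0 (fully open); "grasp_force": force on a finger pad.
Only numpy, scipy, OpenCV 4.12 (cv2) and the standard library are available. Lean on these libraries where they do the work, as an engineer would, in place of code of your own. Each camera call takes 0.05 s, during which the arm holds its last target. There are 200 camera calls.

TASK

Open the reagent bottle with the blue flip-up tab, ready for pipetting: first lift the blue tab by its thick front end and swing it right over until it rests open, then unscrew the white cap beneath it anticlockwise by its quarter turn, to its stop. Leave the yellow-tabbed bottle closed, and let go when done.

Things in the scene. Friction and masses are not known exactly. Their poses are not given: they have to be found in the camera images.
- blue_bottle: Bottle to open: white, 72 mm wide, blue band, blue flip-up tab over a white cap, in a black/grey holder (90 x 90 mm, 38 high) fixed to the bench. Origin: holder's underside centre, on the cap's vertical axis; z up. Yaw within 35 degrees; x points from the tab's front end (-x, towards the robot) to its hinge (+x). Neck collar 46 mm wide, top at z = 96; below z = 62 mm the bottle is 72 wide.
- blue_tab_end (a point): Centre of the thick block at the tab's free end: 22 mm (x) by 24 (y) by 12 high; when closed at x = -42, y = 0, z = 143 mm of the bottle. Pinch it from above across its 24 mm width (fingers closing along the bottle's y) and carry it up and over towards +x in an arc about the hinge; the tab turns between the fingers. Axes are the tab's, parallel to the bottle's when closed.
- blue_tab (a joint): Blue tab's hinge, rad: 0 closed, 2.2 open (stop). Axis along the bottle's y through x = 30, z = 90 mm. L-shaped strip 24 mm wide, 4 thick: up from the hinge, then level over the cap (underside z = 139) to the end block. Light, 16 to 26 g: let go below about 0.7 rad it falls shut, beyond 0.9 it falls open to the stop, leaning out past the hinge, up to 125 mm from the cap's axis.
- blue_cap (a joint): Screw cap under the blue tab, rad: increases anticlockwise seen from above, about the bottle's z axis; 0 tight, 1.5 unscrewed (stop); starts at 0 to 0.2. White ribbed cylinder 34 mm across, z = 96 to 136 mm, black stripe across its top. Grip its upper part from above at any angle. Turning takes about 0.06 N m; it stays where left and does not rise or come off.
- yellow_bottle: The other bottle, to be left closed: same shape, sizes, fixed holder, origin and axes as the blue one, but with a yellow band and yellow tab. At least 200 mm from the blue one, to its left or right.
- yellow_tab (a joint): The yellow tab's hinge, rad: 0 closed, 2.2 open. Stays closed.
There are look-alikes about, which are no part of the job. Leave any purple look-alike of the blue_bottle alone.

How it is judged (in metres and radians):
On the way, in this order (a step that is already met when the one before it is completed fails the run):
1. the blue tab is swung right over, open (value of joint blue_tab above 1.8 rad), for 0.2 s.
2. the blue bottle's cap is unscrewed (value of joint blue_cap above 1.15 rad), for 0.2 s.
At the end, for the whole second after the job is handed in: The blue tab rests open (hinge beyond 1.8 of 2.2 rad), the blue bottle's cap is turned beyond 1.15 of 1.5 rad, both at rest, and the yellow tab is closed (below 0.15 rad) (value of joint blue_tab above 1.8 rad and value of joint blue_cap above 1.15 rad and value of joint yellow_tab below 0.15 rad and velocity of joint blue_cap below 0.1 rad/s and velocity of joint blue_tab below 0.2 rad/s); the robot touches nothing.
It fails at once if the yellow tab is lifted (value of joint yellow_tab above 0.3 rad).
It fails at once if the cap is turned while the blue tab still covers it (value of joint blue_cap above 0.5 rad and value of joint blue_tab below 1 rad).
It also fails if it takes over 42 s, if anything falls off the work surface, if the arm or the gripper's body presses on something with over 40 N, if the wrist force passes 120 N, or if a joint passes its speed limit or range.

## Working session

There is one attempt and no reset: what is moved stays moved. The work goes in short steps, Python scripts to look and compute and a tool call to move; the robot and the scene stay as the last step left them, time stands still between calls to the robot, and variables do not carry over. Pictures are saved under pics/ and viewed, at most 10 in all, crops included, and the job is handed in when it is done.

Besides the shell and the picture viewer there is one more tool, called after "Request:" in YAML: its name, and indented under it one key for each argument. play_rows: Moves the arm, as the interface text tells. Its arguments: {"type":"object","properties":{"steps":{"type":"array"},"grip_force":{"type":"number"}},"required":["steps"]}

```bash
mkdir -p pics
cat > h.py <<'E'
import numpy as np, cv2
from rig import r, vision
def w(name,uv,depth,cal,rad=1):
    u,v=int(round(uv[0])),int(round(uv[1]))
    p=depth[max(0,v-rad):v+rad+1,max(0,u-rad):u+rad+1]; p=p[p>0]
    if not len(p): return None
    z=np.median(p); K=cal["mtx"]; E=cal["extrinsics"]
    c=np.array([(uv[0]-K[0][2])*z/K[0][0],(uv[1]-K[1][2])*z/K[1][1],z,1])
    return (np.array(E)@c)[:3]
def cloud(depth,cal):
    K=cal["mtx"];E=np.array(cal["extrinsics"])
    v,u=np.indices(depth.shape); z=depth
    c=np.stack([(u-K[0][2])*z/K[0][0],(v-K[1][2])*z/K[1][1],z],-1)
    return c@E[:3,:3].T+E[:3,3]
E
python3 - <<'E'
from h import *
np.set_printoptions(precision=1,suppress=True)
ims=[]
for c in ["scene","top"]:
    im,d=vision.grab_frame(c); cal=vision.calibration(c); np.savez(f"{c}.npz",im=im,d=d,**cal)
    ims.append(im)
    for t in ["blue_tab_end","blue_bottle","yellow_bottle"]:
        for o in vision.landmark_of(c,t): print(c,t,round(o["conf"],2),np.array(o["uv"]),w(c,o["uv"],d,cal))
    for t in ["blue_tab","yellow_tab","blue_cap"]:
        for o in vision.cut_out(c,t): print(c,"cut",t,round(o["conf"],2),np.array(o["uv"]),o["region"].sum(),w(c,o["uv"],d,cal))
    cv2.imwrite(f"pics/{c}.png",im[:,:,::-1])
s=r.sense(); print(s)
E
```

```text
scene blue_tab_end 0.7 [398.3 253.1] [540.4  67.2 148.8]
scene blue_tab_end 0.64 [451.2 137.2] [353.1 192.1 148.7]
scene blue_tab_end 0.62 [495.8 217.3] [505.8 210.2 148.6]
scene blue_bottle 0.98 [474.2 301.3] [574.  181.   44.1]
scene blue_bottle 0.95 [376.9 330.2] [604.   31.3  62.4]
scene blue_bottle 0.77 [444.1 217.9] [420.3 181.   38.3]
scene yellow_bottle 0.73 [254.2 314.2] [ 553.  -130.5   62.8]
scene cut blue_tab 0.88 [493.8 248.9] 1391 [551.2 193.6 143.4]
scene cut blue_tab 0.88 [390.7 282. ] 1496 [578.   49.  143.4]
scene cut blue_tab 0.81 [460.4 165.2] 1159 [404.5 191.9 143.8]
scene cut yellow_tab 0.57 [247.2 265.1] 1446 [ 523.7 -128.4  144.5]
scene cut blue_cap 0.76 [454.  174.4] 256 [400.3 188.1 119.2]
scene cut blue_cap 0.66 [483.8 254.5] 227 [547.8 184.8 126.8]
scene cut blue_cap 0.63 [395.6 289.8] 153 [586.   54.2 135.8]
top blue_tab_end 0.9 [175.9 259.9] [502.5 211.5 148.9]
top blue_tab_end 0.73 [276.6 234.6] [534.7  64.5 148.7]
top blue_tab_end 0.66 [186.7 368.2] [348.9 195.  148.8]
top blue_bottle 0.86 [207.5 241.5] [535.1 182.9  88.2]
top blue_bottle 0.82 [215.  3
[... 323 characters left out ...]
8]
top cut blue_tab 0.71 [182.5 235.1] 1046 [539.2 204.3 142.7]
top cut yellow_tab 0.67 [415. 248.] 1032 [ 509.7 -134.   142.3]
top cut blue_cap 0.72 [297.5 216.9] 116 [563.   35.4 128.3]
top cut blue_cap 0.52 [195.9 235.2] 218 [539.6 187.  134.3]
top cut blue_cap 0.49 [202.1 337.4] 234 [388.5 181.6 120.9]
{'clock': 0.7, 'qpos': array([ 1.1,  0.4,  1.6, -0. ,  1.2, -0. ]), 'qvel': array([ 0.,  0.,  0., -0., -0.,  0.]), 'joint_efforts': array([  0. , -60.5, -34.2,   0. ,   0. ,  -0. ]), 'eef_pos': array([262.7, 567.1, 231.3]), 'tcp_rot': array([3.1, 0. , 2.7]), 'contact_force': array([-0.2,  0.1,  0.2]), 'wrist_torque': array([ 0., -0.,  0.]), 'grasp_force': 0.0, 'opening': 0.999260057152386}
```

View pics/top.png

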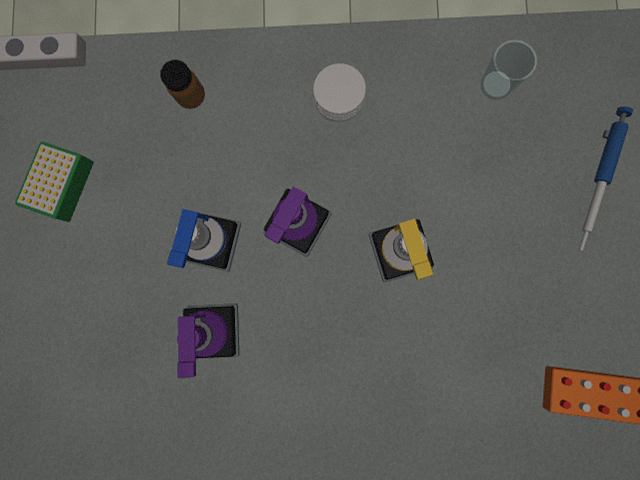

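View pics/scene.png

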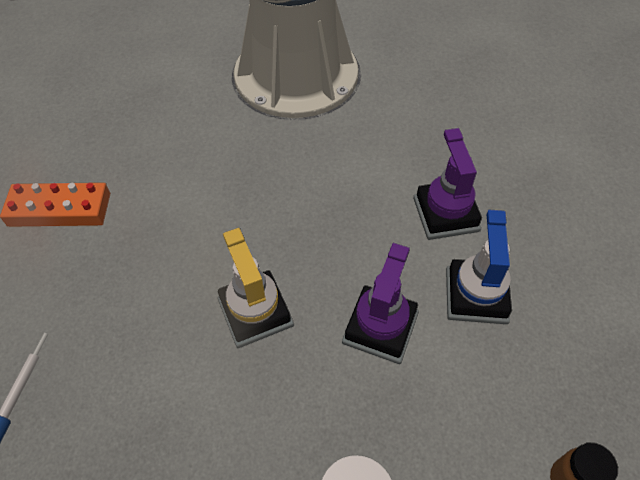

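The view shows four tabbed bottles in top.png: blue at (182,235), with purple ones at (285,215) and (187,345), and yellow at (415,248). The blue tab with the white bottle is the one meant: it is white with a blue band, and about 330 mm from the yellow bottle. In scene.png it is at (494,249). Next I confirm this in a crop and fit its pose.

```bash
cat > fit.py <<'E'
from h import *
np.set_printoptions(precision=2,suppress=True)
P=[]
for c in ["top","scene"]:
    f=np.load(f"{c}.npz"); pc=cloud(f["d"],f); hsv=cv2.cvtColor(f["im"],cv2.COLOR_RGB2HSV)
    m=(abs(hsv[...,0].astype(int)-110)<10)&(hsv[...,1]>120)&(np.hypot(pc[...,0]-540,pc[...,1]-195)<90)&(f["d"]>0)
    top=m&(pc[...,2]>139)
    p=pc[top]; (cx,cy),(a,b),ang=cv2.minAreaRect(p[:,:2].astype(np.float32))
    blk=p[p[:,2]>146.5]; br=cv2.minAreaRect(blk[:,:2].astype(np.float32))
    strip=p[p[:,2]<145]
    u=np.linalg.svd(p[:,:2]-p[:,:2].mean(0))[2][0]; u*=np.sign(u[0])
    print(c,len(p),(cx,cy),(a,b),ang,"axis yaw",np.arctan2(u[1],u[0]),"block",br,len(blk),np.median(blk[:,2]),"strip z",np.median(strip[:,2]))
    k=pc[(f["d"]>0)&(hsv[...,2]<60)&(abs(pc[...,2]-38)<5)&(np.hypot(pc[...,0]-545,pc[...,1]-180)<75)]
    if len(k)>50: print("holder",cv2.minAreaRect(k[:,:2].astype(np.float32)),len(k))
f=np.load("top.npz"); cv2.imwrite("pics/crop.png",cv2.resize(f["im"][190:285,150:255,::-1],None,fx=5,fy=5,interpolation=cv2.INTER_CUBIC))
s=r.sense(); print(s["eef_pos"],s["tcp_rot"],s["qpos"])
E
python3 fit.py
```

```text
top 943 (535.3638916015625, 203.95965576171875) (24.906370162963867, 84.01065826416016) 75.70376586914062 axis yaw -0.23495630210981552 block ((505.2638854980469, 211.48329162597656), (22.84488868713379, 21.069759368896484), 74.89606475830078) 224 148.6469537603578 strip z 142.7933885690178
holder ((543.5560913085938, 192.8768310546875), (66.24962615966797, 83.22286224365234), 75.49913787841797) 563
scene 1034 (534.8270263671875, 203.89300537109375) (24.0522403717041, 86.54176330566406) 75.54239654541016 axis yaw -0.24167512389588988 block ((515.294677734375, 208.82420349121094), (23.05910873413086, 46.259315490722656), 74.94672393798828) 231 149.11032589998922 strip z 143.14424418826638
holder ((545.7915649414062, 200.373779296875), (82.9132080078125, 82.4559555053711), 75.8097152709961) 860
[262.7  567.14 231.31] [3.14 0.   2.71] [ 1.13  0.35  1.63 -0.    1.16 -0.  ]
```

View pics/crop.png

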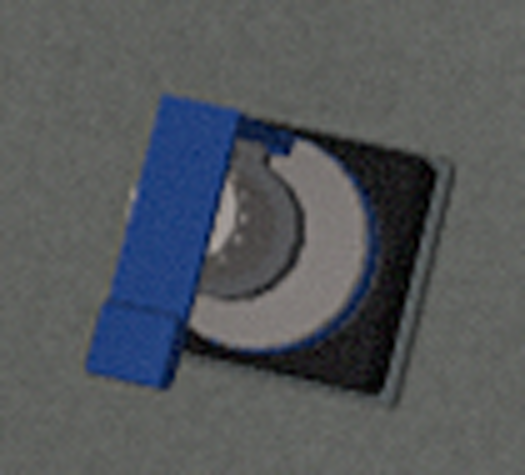

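The crop confirms it: a white bottle with a blue edge band, the blue tab's block at crop (135,340), and the hinge at the upper end. The fit puts the origin at about (545.5, 201), yaw -0.25, and block at (504.6, 211.8, 143). The heights match the spec.

```bash
cat > go.py <<'E'
import sys
from h import *
from scipy.spatial.transform import Rotation as Ro
np.set_printoptions(precision=2,suppress=True)
O=np.array([545.5,201,0]); Y=-0.25
def B(x,y,z): return O+Ro.from_euler("z",Y).apply([x,y,z])
def d(p,yaw):
    s=r.sense(); R=Ro.from_euler("xyz",s["tcp_rot"])
    t=-(yaw-s["tcp_rot"][2]); t=(t+np.pi)%(2*np.pi)-np.pi
    print("cm",R.inv().apply(np.array(p)-s["eef_pos"])/10,"turn %.3f"%t)
def st():
    s=r.sense(); print(s["clock"],s["eef_pos"],s["tcp_rot"],"q",s["qpos"],"F",s["contact_force"],"op %.2f g %.1f"%(s["opening"],s["grasp_force"]))
E
python3 - <<'E'
from go import *
st(); d(B(-42,0,190),2.891); d(B(-42,0,118),2.891)
E
```

```text
0.7 [262.7  567.14 231.31] [3.14 0.   2.71] q [ 1.13  0.35  1.63 -0.    1.16 -0.  ] F [-0.22  0.06  0.2 ] op 1.00 g 0.0
cm [-36.92 -22.1    4.13] turn -0.183
cm [-36.92 -22.1   11.33] turn -0.183
```

Request:
play_rows:
  steps:
    - {"delta_pos": [-4, -2.4, 0], "yaw": -0.05, "jaw": 100}
    - {"delta_pos": [-8, -4.8, 0], "yaw": -0.1, "jaw": 100}
    - {"delta_pos": [-12, -7.2, 0], "yaw": -0.18, "jaw": 100}
    - {"delta_pos": [-16, -9.6, 0], "yaw": -0.18, "jaw": 100}
    - {"delta_pos": [-20, -12, 0], "yaw": -0.18, "jaw": 90}
    - {"delta_pos": [-24, -14.4, 0], "yaw": -0.18, "jaw": 80}
    - {"delta_pos": [-28, -16.8, 0], "yaw": -0.18, "jaw": 75}
    - {"delta_pos": [-32, -19.2, 0], "yaw": -0.18, "jaw": 75}
  grip_force: 25

```text
clock: 1.5
eef_pos: [473.2, 256.8, 231.6]
tcp_rot: [3.141, 0.0, 2.888]
contact_force: [0.7, 0.0, 0.3]
opening: 0.75
grasp_force: 0.0
```

Run:
```python
from go import *
st(); d(B(-42,0,190),2.891)
```

```text
1.5 [473.22 256.76 231.56] [3.14 0.   2.89] q [ 0.49  0.22  1.82  0.    1.1  -0.82] F [0.68 0.02 0.33] op 0.75 g 0.0
cm [-4.19 -3.6   4.16] turn -0.003
```

Request:
play_rows:
  steps:
    - {"delta_pos": [-2, -1.8, 0], "yaw": 0, "jaw": 70}
    - {"delta_pos": [-4.2, -3.6, 0], "yaw": 0, "jaw": 70}
    - {"delta_pos": [-4.2, -3.6, 1.5], "yaw": 0, "jaw": 70}
    - {"delta_pos": [-4.2, -3.6, 3], "yaw": 0, "jaw": 70}
    - {"delta_pos": [-4.2, -3.6, 4.1], "yaw": 0, "jaw": 70}
    - {"delta_pos": [-4.2, -3.6, 4.1], "yaw": 0, "jaw": 70}
    - {"delta_pos": [-4.2, -3.6, 4.1], "yaw": 0, "jaw": 70}
    - {"delta_pos": [-4.2, -3.6, 4.1], "yaw": 0, "jaw": 70}

```text
clock: 2.3
eef_pos: [504.3, 213.4, 191.0]
tcp_rot: [3.141, 0.001, 2.888]
contact_force: [-0.2, -0.6, -0.3]
opening: 0.701
grasp_force: 0.0
```

Run:
```python
from go import *
st(); d(B(-42,0,118),2.891)
im,dd=vision.grab_frame("wrist"); cal=vision.calibration("wrist"); cv2.imwrite("pics/w1.png",im[:,:,::-1])
pc=cloud(dd,cal); hsv=cv2.cvtColor(im,cv2.COLOR_RGB2HSV)
m=(abs(hsv[...,0].astype(int)-110)<10)&(hsv[...,1]>120)&(dd>0)&(pc[...,2]>139)&(pc[...,2]<153)&(np.hypot(pc[...,0]-545,pc[...,1]-201)<90)
p=pc[m]; print(len(p))
if len(p)>50:
    print(cv2.minAreaRect(p[:,:2].astype(np.float32)))
    b=p[p[:,2]>146.5]; print("blk",cv2.minAreaRect(b[:,:2].astype(np.float32)),np.median(b[:,2]),B(-42,0,143))
```

```text
2.3 [504.31 213.38 190.98] [3.14 0.   2.89] q [ 0.4   0.28  1.84 -0.    1.02 -0.92] F [-0.17 -0.61 -0.31] op 0.70 g 0.0
cm [-0.09 -0.18  7.3 ] turn -0.003
6927
((535.03271484375, 203.4238739013672), (23.62689971923828, 86.27002716064453), 75.60256958007812)
blk ((504.2136535644531, 211.62705993652344), (23.23396873474121, 22.143146514892578), 74.61253356933594) 148.65209721611066 [504.81 211.39 143.  ]
```

View pics/w1.png

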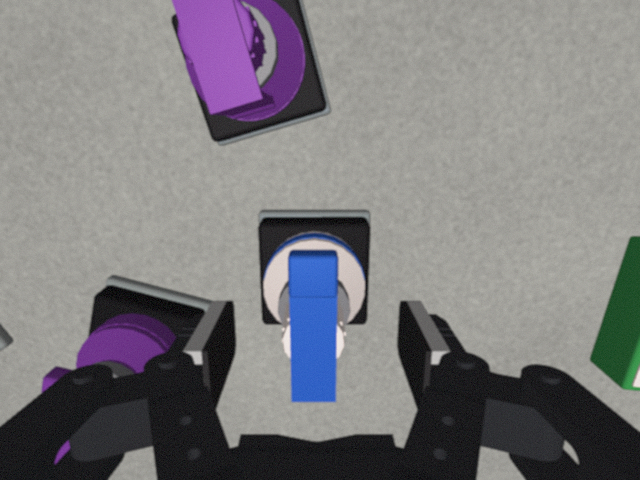

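The wrist view shows the blue tab between the fingers, with the end block at (313,272) and the fit agreeing within 1 mm. Next I go down and pinch.

Request:
play_rows:
  steps:
    - {"delta_pos": [0, -0.15, 2], "yaw": 0, "jaw": 70}
    - {"delta_pos": [0, -0.15, 4], "yaw": 0, "jaw": 70}
    - {"delta_pos": [0, -0.15, 6], "yaw": 0, "jaw": 70}
    - {"delta_pos": [0, -0.15, 7.2], "yaw": 0, "jaw": 60}
    - {"delta_pos": [0, -0.15, 7.2], "yaw": 0, "jaw": 40}
    - {"delta_pos": [0, -0.15, 7.2], "yaw": 0, "jaw": 10}
    - {"delta_pos": [0, -0.15, 7.2], "yaw": 0, "jaw": 10}
    - {"delta_pos": [0, -0.15, 7.2], "yaw": 0, "jaw": 10}
  grip_force: 25

```text
clock: 3.15
eef_pos: [504.1, 211.7, 119.1]
tcp_rot: [3.141, 0.001, 2.888]
contact_force: [0.1, 1.0, -1.3]
opening: 0.276
grasp_force: 29.1
```

Run:
```python
from go import *
st()
# arc: deltas in tool axes (tool x = -bottle x, z down), relative to grasp
a0=np.arctan2(53,-72); R=np.hypot(53,72)
for t in np.arange(0,2.05,.1):
    a=a0-t; print("%.1f"%t, np.array([-(30+R*np.cos(a)+42),-(90+R*np.sin(a)-143)])/10)
```

```text
3.15 [504.08 211.75 119.08] [3.14 0.   2.89] q [ 0.39  0.37  1.9   0.    0.87 -0.92] F [ 0.05  1.02 -1.26] op 0.28 g 29.1
0.0 [-0. -0.]
0.1 [-0.57 -0.69]
0.2 [-1.2  -1.32]
0.3 [-1.89 -1.89]
0.4 [-2.63 -2.39]
0.5 [-3.42 -2.8 ]
0.6 [-4.25 -3.14]
0.7 [-5.11 -3.39]
0.8 [-5.99 -3.56]
0.9 [-6.88 -3.63]
1.0 [-7.77 -3.62]
1.1 [-8.66 -3.52]
1.2 [-9.53 -3.33]
1.3 [-10.38  -3.06]
1.4 [-11.2  -2.7]
1.5 [-11.98  -2.26]
1.6 [-12.71  -1.74]
1.7 [-13.38  -1.16]
1.8 [-14.    -0.51]
1.9 [-14.54   0.2 ]
2.0 [-15.02   0.96]
```

Request:
play_rows:
  steps:
    - {"delta_pos": [-0.57, 0, -0.69], "yaw": 0, "jaw": 10}
    - {"delta_pos": [-1.2, 0, -1.32], "yaw": 0, "jaw": 10}
    - {"delta_pos": [-1.9, 0, -1.9], "yaw": 0, "jaw": 10}
    - {"delta_pos": [-2.6, 0, -2.4], "yaw": 0, "jaw": 10}
    - {"delta_pos": [-3.4, 0, -2.8], "yaw": 0, "jaw": 10}
    - {"delta_pos": [-4.25, 0, -3.15], "yaw": 0, "jaw": 10}
    - {"delta_pos": [-5.1, 0, -3.4], "yaw": 0, "jaw": 10}
    - {"delta_pos": [-6, 0, -3.55], "yaw": 0, "jaw": 10}

```text
clock: 3.95
eef_pos: [562.5, 196.4, 154.2]
tcp_rot: [3.141, 0.0, 2.888]
contact_force: [-2.4, 5.0, 0.2]
opening: 0.277
grasp_force: 29.9
```

Run:
```python
from go import *
st()
im,dd=vision.grab_frame("scene"); cv2.imwrite("pics/s2.png",cv2.resize(im[100:340,340:640,::-1],None,fx=2,fy=2))
```

```text
3.95 [562.52 196.43 154.19] [3.14 0.   2.89] q [ 0.33  0.39  1.77  0.    0.98 -0.98] F [-2.38  4.95  0.17] op 0.28 g 29.9
```

View pics/s2.png

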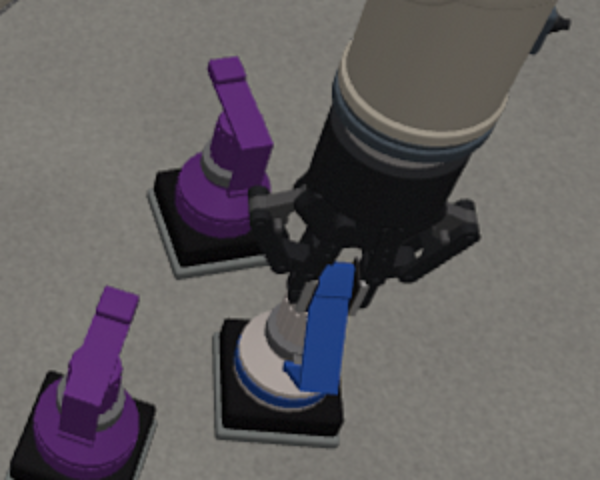

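The crop shows the blue tab held and raised at (330,300), so I continue the arc.

Request:
play_rows:
  steps:
    - {"delta_pos": [-0.9, 0, -0.1], "yaw": 0, "jaw": 10}
    - {"delta_pos": [-1.8, 0, -0.05], "yaw": 0, "jaw": 10}
    - {"delta_pos": [-2.7, 0, 0.05], "yaw": 0, "jaw": 10}
    - {"delta_pos": [-3.55, 0, 0.25], "yaw": 0, "jaw": 10}
    - {"delta_pos": [-4.4, 0, 0.5], "yaw": 0, "jaw": 10}
    - {"delta_pos": [-5.2, 0, 0.85], "yaw": 0, "jaw": 10}
    - {"delta_pos": [-6, 0, 1.3], "yaw": 0, "jaw": 10}
    - {"delta_pos": [-6.7, 0, 1.8], "yaw": 0, "jaw": 10}

```text
clock: 4.8
eef_pos: [627.3, 179.7, 135.6]
tcp_rot: [3.141, 0.0, 2.888]
contact_force: [-2.2, 4.9, 1.5]
opening: 0.274
grasp_force: 32.6
```

Request:
play_rows:
  steps:
    - {"delta_pos": [-0.35, 0, 0.3], "yaw": 0, "jaw": 10}
    - {"delta_pos": [-0.7, 0, 0.6], "yaw": 0, "jaw": 10}
    - {"delta_pos": [-1, 0, 0.9], "yaw": 0, "jaw": 10}
    - {"delta_pos": [-1.3, 0, 1.25], "yaw": 0, "jaw": 10}
    - {"delta_pos": [-1.3, 0, 1.25], "yaw": 0, "jaw": 10}
    - {"delta_pos": [-1.3, 0, 1.25], "yaw": 0, "jaw": 60}
    - {"delta_pos": [-1.3, 0, 1.25], "yaw": 0, "jaw": 70}
    - {"delta_pos": [-1.3, 0, 1.25], "yaw": 0, "jaw": 70}

```text
clock: 5.6
eef_pos: [639.0, 175.8, 123.3]
tcp_rot: [-3.141, 0.0, 2.888]
contact_force: [0.5, 0.3, 0.2]
opening: 0.705
grasp_force: 0.0
```

Run:
```python
from go import *
st()
im,dd=vision.grab_frame("scene"); cv2.imwrite("pics/s3.png",cv2.resize(im[100:340,340:640,::-1],None,fx=2,fy=2))
```

```text
5.6 [639.04 175.85 123.26] [-3.14  0.    2.89] q [ 0.27  0.52  1.63 -0.    0.99 -1.05] F [0.53 0.35 0.2 ] op 0.71 g 0.0
```

View pics/s3.png

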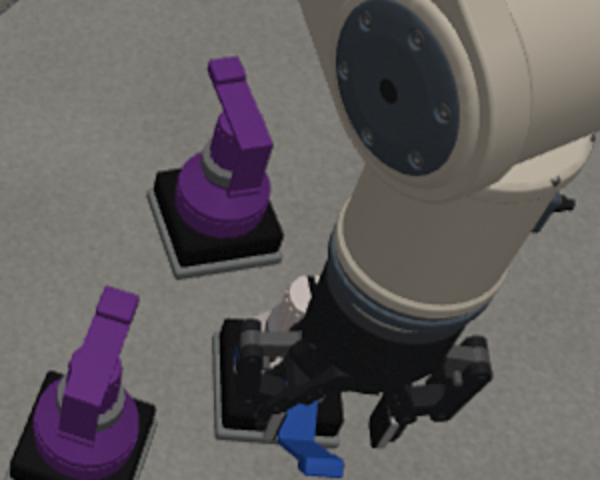

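The crop shows the blue tab fallen open beyond the hinge at (310,450), with the cap exposed. Now I lift clear, move above the cap and turn the wrist back, so it has room for the quarter turn.

Request:
play_rows:
  steps:
    - {"delta_pos": [0, 0, -3], "yaw": 0, "jaw": 75}
    - {"delta_pos": [0, 0, -6], "yaw": 0, "jaw": 75}
    - {"delta_pos": [0, 0, -9], "yaw": 0, "jaw": 75}
    - {"delta_pos": [3, 0, -9], "yaw": 0.15, "jaw": 75}
    - {"delta_pos": [6, 0, -9], "yaw": 0.3, "jaw": 75}
    - {"delta_pos": [9.5, -0.1, -9], "yaw": 0.45, "jaw": 75}
    - {"delta_pos": [9.7, -0.1, -9], "yaw": 0.6, "jaw": 75}
    - {"delta_pos": [9.7, -0.1, -9], "yaw": 0.75, "jaw": 75}

```text
clock: 6.45
eef_pos: [543.9, 199.8, 213.7]
tcp_rot: [3.142, 0.0, 2.133]
contact_force: [0.3, 1.0, -0.3]
opening: 0.748
grasp_force: 0.0
```

Run:
```python
from go import *
st(); d(B(0,0,200),1.95)
im,dd=vision.grab_frame("wrist"); cal=vision.calibration("wrist"); cv2.imwrite("pics/w2.png",im[:,:,::-1])
pc=cloud(dd,cal)
m=(dd>0)&(abs(pc[...,2]-136)<4)&(np.hypot(pc[...,0]-545,pc[...,1]-201)<30)
p=pc[m][:,:2].astype(np.float32); print(len(p), cv2.minEnclosingCircle(p) if len(p) else 0, cv2.fitEllipse(cv2.convexHull(p)) if len(p) else 0, np.median(pc[m][:,2]))
for o in vision.cut_out("wrist","blue_tab")[:3]:
    q=pc[o["region"]&(dd>0)]; print(o["conf"],len(q),q[np.argmax(q[:,2])],np.median(q,0))
```

```text
6.45 [543.88 199.84 213.67] [3.14 0.   2.13] q [ 0.35  0.3   1.75 -0.    1.09 -0.21] F [ 0.26  1.01 -0.33] op 0.75 g 0.0
cm [0.01 0.2  1.37] turn 0.183
2675 ((545.6433715820312, 200.94076538085938), 16.981658935546875) ((545.6346435546875, 201.1719512939453), (33.259647369384766, 33.53904724121094), 67.85932922363281) 135.75051113238575
0.95 7929 [402.99 203.67 144.96] [401.36 200.62 142.39]
0.87 2681 [566.68 224.76 221.63] [612.2  183.74  77.71]
0.47 156 [520.16 204.47 292.58] [557.58  68.57 141.32]
```

View pics/w2.png

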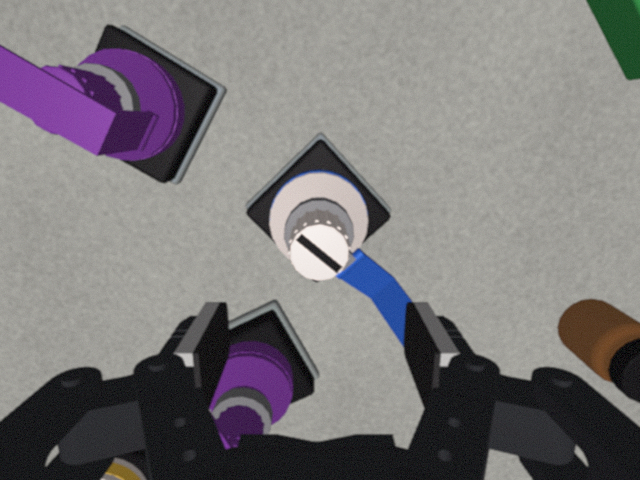

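The wrist view shows the cap top with its stripe at (320,252), free of the tab, which leans away at (385,290). The measured cap centre (545.6, 201.1) and z 136 match the model, so I go down and grip.

Request:
play_rows:
  steps:
    - {"delta_pos": [0, 0.2, 3], "yaw": 0, "jaw": 75}
    - {"delta_pos": [0, 0.2, 6], "yaw": 0, "jaw": 75}
    - {"delta_pos": [0, 0.2, 8.5], "yaw": 0, "jaw": 75}
    - {"delta_pos": [0, 0.2, 10.3], "yaw": 0, "jaw": 70}
    - {"delta_pos": [0, 0.2, 10.3], "yaw": 0, "jaw": 40}
    - {"delta_pos": [0, 0.2, 10.3], "yaw": 0, "jaw": 15}
    - {"delta_pos": [0, 0.2, 10.3], "yaw": 0, "jaw": 15}
    - {"delta_pos": [0, 0.2, 10.3], "yaw": 0, "jaw": 15}
  grip_force: 30

```text
clock: 7.35
eef_pos: [545.8, 200.1, 110.5]
tcp_rot: [-3.14, 0.0, 2.139]
contact_force: [-3.8, -3.9, -5.3]
opening: 0.388
grasp_force: 31.4
```

Request:
play_rows:
  steps:
    - {"delta_pos": [0, 0, 0], "yaw": -0.1, "jaw": 15}
    - {"delta_pos": [0, 0, 0], "yaw": -0.2, "jaw": 15}
    - {"delta_pos": [0, 0, 0], "yaw": -0.3, "jaw": 15}
    - {"delta_pos": [0, 0, 0], "yaw": -0.4, "jaw": 15}
    - {"delta_pos": [0, 0, 0], "yaw": -0.5, "jaw": 15}
    - {"delta_pos": [0, 0, 0], "yaw": -0.6, "jaw": 15}
    - {"delta_pos": [0, 0, 0], "yaw": -0.7, "jaw": 15}
    - {"delta_pos": [0, 0, 0], "yaw": -0.8, "jaw": 15}

```text
clock: 8.15
eef_pos: [546.3, 201.0, 110.5]
tcp_rot: [3.141, -0.001, 2.943]
contact_force: [-1.8, 1.4, -8.0]
opening: 0.386
grasp_force: 31.1
```

Request:
play_rows:
  steps:
    - {"delta_pos": [0, 0, 0], "yaw": -0.1, "jaw": 15}
    - {"delta_pos": [0, 0, 0], "yaw": -0.2, "jaw": 15}
    - {"delta_pos": [0, 0, 0], "yaw": -0.3, "jaw": 15}
    - {"delta_pos": [0, 0, 0], "yaw": -0.4, "jaw": 15}
    - {"delta_pos": [0, 0, 0], "yaw": -0.5, "jaw": 15}
    - {"delta_pos": [0, 0, 0], "yaw": -0.6, "jaw": 15}
    - {"delta_pos": [0, 0, 0], "yaw": -0.6, "jaw": 15}
    - {"delta_pos": [0, 0, 0], "yaw": -0.6, "jaw": 15}

```text
clock: 8.95
eef_pos: [546.2, 201.8, 110.5]
tcp_rot: [3.14, 0.0, -2.745]
contact_force: [-2.2, 4.0, -8.9]
opening: 0.382
grasp_force: 31.2
```

Request:
play_rows:
  steps:
    - {"delta_pos": [0, 0, 0], "yaw": 0, "jaw": 60}
    - {"delta_pos": [0, 0, 0], "yaw": 0, "jaw": 75}
    - {"delta_pos": [0, 0, 0], "yaw": 0, "jaw": 75}
    - {"delta_pos": [0, 0, -3], "yaw": 0, "jaw": 75}
    - {"delta_pos": [0, 0, -6], "yaw": 0, "jaw": 75}
    - {"delta_pos": [0, 0, -9], "yaw": 0, "jaw": 75}
    - {"delta_pos": [0, 0, -11], "yaw": 0, "jaw": 75}
    - {"delta_pos": [0, 0, -11], "yaw": 0, "jaw": 75}

```text
clock: 9.75
eef_pos: [548.8, 201.5, 224.1]
tcp_rot: [-3.141, 0.007, -2.745]
contact_force: [0.6, 0.1, 0.7]
opening: 0.751
grasp_force: 0.0
```

Run:
```python
from go import *
st()
im,dd=vision.grab_frame("wrist"); cal=vision.calibration("wrist"); cv2.imwrite("pics/w3.png",im[:,:,::-1])
```

```text
9.75 [548.8  201.49 224.06] [-3.14  0.01 -2.75] q [ 0.35  0.29  1.73 -0.    1.11 -1.62] F [0.57 0.09 0.74] op 0.75 g 0.0
```

View pics/w3.png

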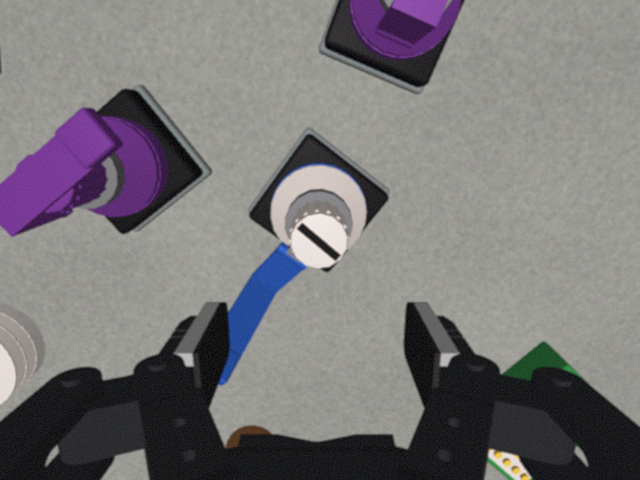

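The wrist view shows the stripe at (320,242) at the same angle to the gripper as before the turn, so the cap turned the full 1.4 rad with it. The tab lies open at (260,300), and the gripper is clear. Handing in.

```bash
python3 -c "
from rig import r
print(r.sign_off())"
```

```text
the job is handed in; nothing more can be done
None
```

The job is handed in: the blue tab is swung fully open, its cap is unscrewed by about 1.4 rad, the yellow bottle was not touched, and the gripper has let go and is clear. The hand-in gave no verdict back.

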